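# Test two cast buttons with the metal-tester pen

### The job

Take the orange metal-tester pen from its holder and test the brass-coloured cast button on the black block first and then the copper-coloured one on the cream block: each time set the spring tip on the middle of the button, with the pen square to the leaning face, press until the spring is about half-way in (about 4 N) and hold it still there for at least one second. The buttons differ in thickness, so feel for each and never push hard on the blocks (over 15 N). Then put the pen back in its holder, upright with its collar down on the plate, let go, and leave the other things on the bench where they are.

Things in the scene. Friction and masses are not known exactly. Their poses are not given: they have to be found in the camera images.
- pen: tester pen, 0.1 to 0.2 kg, hangs upright. Origin: underside of its black collar (44 diameter, 6 thick). z: along the pen to the handle's end. Orange square handle 24 x 24, faces square to x and y, from 6 to 76 above the origin (grip about 45 up). Below: neck 20 in diameter to -30, steel stem 11 in diameter to -88, brass tip 7 in diameter to -102. Sizes in mm
- pen_tip (a point): end of the pen's brass spring tip, 102 mm below the pen's origin. It slides 8 mm into the stem along the pen's axis: the spring pushes with 1.4 N at first touch, about 4.2 N half-way in and 7 N at the stop, where it becomes rigid
- holder: fixed pen holder: dark wooden plate 74 x 74 x 20 mm, top at 120 mm, on four pillars over a steel foot 90 x 90 x 10 mm. Origin: centre of the foot's underside, on the bench. A vertical hole 27 mm in diameter goes through the plate's middle; the pen's collar rests on the plate around it
- brass_block: black charcoal brick 90 x 80 x 30 on a fixed blue turntable 116 wide; a brass button 28 wide sits mid-face. Origin: centre of the upper face, 95 above the bench. z: out of the face, 35 degrees from vertical, leaning robotwards (yaw within 25). The button's top is parallel to the face and 4 to 22 above it (varies, pose does not tell: feel for it); rigid. Sizes in mm
- copper_block: cream-coloured fire brick 90 x 80 x 30 on a fixed blue turntable 116 wide; a copper button 28 wide sits mid-face. Origin: centre of the upper face, 95 above the bench. z: out of the face, 30 degrees from vertical, leaning robotwards (yaw within 25). The button's top is parallel to the face and 4 to 22 above it (varies, pose does not tell: feel for it); rigid. Sizes in mm
- red_pliers: red-handled pliers lying flat, 145 mm long, 45 wide, 12 high (mm); not part of the job. Origin: about the middle of its underside
- blue_pliers: blue-handled pliers lying flat, 145 mm long, 45 wide, 12 high (mm); not part of the job. Origin: about the middle of its underside
- spare_charcoal: loose black charcoal block 100 x 55 x 32 lying on the bench (mm); not part of the job. Origin: about the middle of its underside
- tweezers: steel tweezers lying flat, 130 mm long, 6 high (mm); not part of the job. Origin: about the middle of its underside
- brush: brush lying flat, about 200 mm long, 25 high (mm); not part of the job. Origin: about the middle of its underside
- flux_jar: small jar with a white cap, 56 in diameter, 65 high (mm); not part of the job. Origin: about the middle of its underside
There are look-alikes about, which are no part of the job. Of the things like the pen, leave any that is blue or green; of the rest the smaller one is meant.

How it is judged (in metres and radians):
On the way, in this order (a step that is already met when the one before it is completed fails the run):
1. the pen's tip rests within 8 mm of the brass button's middle (measured along each of the block's x and y), square to it within 10 degrees, pressed with 2.2 to 6.2 N and still, for one second (contact force between pen and brass_block between 2.2 and 6.2 N and x of pen_tip in the frame of brass_block between -0.008 and 0.008 m and y of pen_tip in the frame of brass_block between -0.008 and 0.008 m and angle between the z axis of pen and the z axis of brass_block, either way round below 0.175 rad and linear speed of pen below 0.015 m/s and angular speed of pen below 0.15 rad/s), for 1 s.
2. the pen's tip rests within 8 mm of the copper button's middle (measured along each of the block's x and y), square to it within 10 degrees, pressed with 2.2 to 6.2 N and still, for one second (contact force between pen and copper_block between 2.2 and 6.2 N and x of pen_tip in the frame of copper_block between -0.008 and 0.008 m and y of pen_tip in the frame of copper_block between -0.008 and 0.008 m and angle between the z axis of pen and the z axis of copper_block, either way round below 0.175 rad and linear speed of pen below 0.015 m/s and angular speed of pen below 0.15 rad/s), for 1 s.
At the end, for the whole second after the job is handed in: the pen stands released and at rest in its holder, within 8 mm of the hole's axis, its collar on the plate (within 4 mm) and upright within 4.5 degrees; no bystander has moved 30 mm or more (horizontal distance between pen and holder below 0.008 m and height (world z) of pen between 0.116 and 0.124 m and angle between pen's own z axis and vertical below 0.08 rad and linear speed of pen below 0.02 m/s and distance of each of red_pliers, blue_pliers, spare_charcoal, tweezers, brush, flux_jar from where it was at the start of the episode below 0.03 m); the robot touches nothing.
It fails at once if the pen pushes on a block or button with more than 15 N (contact force between pen and brass_block above 15 N or contact force between pen and copper_block above 15 N).
It fails at once if a bystander is shifted by more than 30 mm (distance of any of red_pliers, blue_pliers, spare_charcoal, tweezers, brush, flux_jar from where it was at the start of the episode above 0.03 m).
It also fails if it takes over 61 s, if anything falls off the work surface, if the arm or the gripper's body presses on something with over 40 N, if the wrist force passes 120 N, or if a joint passes its speed limit or range.

### The arm

A 6-joint arm with a two-finger parallel gripper is mounted at the origin on the work surface. World frame = base frame: x ahead of the robot, y to its left, z up, the work surface at z = 0. Lengths are in mm, angles in rad, forces in N, time in s.
With the tool pointing down it reaches from about 250 to 725 mm from the base axis. Payload 9.7 kg.
Tool frame: the origin (TCP) lies between the finger pads; the fingertips stand 22 mm ahead of it and the grasp point (between the pads) lies 3 mm ahead of it; z points along the fingers, y is the line along which they close (so a half turn about z gives the same grasp; the last joint's range is limited). The gripper opens to 85 mm and grips with 20 to 120 N. Pads are 22 mm wide; open, the fingers measure 114 mm over their backs; the gripper's body (76 mm by 85 mm) begins 54 mm behind the grasp point. The pads swing forward as they close: fully open they stand 13 mm farther back than shut.
Start: joints at [1.2, 0.087, 0.176, 1.66, 0, 1.571], TCP at [199.296, 512.619, 253.284] pointing down, gripper open.
Joint ranges: [-3.13, 3.13], [-0.85, 1.81], [-1.15, 1.24], [-2.2, 2.28], [-1.44, 1.52], [-3.14, 3.14]. Speed limits (rad/s): [2.22, 2.22, 2.57, 3.14, 3.14, 3.14].

### API

Orientations are given as [roll, pitch, yaw] about the fixed x, y, z axes, in that order (R = Rz(yaw) Ry(pitch) Rx(roll)).
In Python, from rig import observe, viewer, job gives the robot as it stands. The module is installed in compiled form; this text tells all that it offers.
- The arm moves only by the tool play_rows, never from a script. Its argument "targets" is text: rows parted by semicolons, each of 7 numbers parted by spaces: the shift along the tool's x, y, z in m, then the turn, a rotation vector about the tool's x, y, z in rad, then the opening, from -1 (shut) to 1 (fully open). In form: tx ty tz rx ry rz gripper; .... A call has 1 to 8 rows; each row shifts and turns the commanded pose from where the row before left it, along the tool's axes as they then stand; what a row does not reach is not made up. A row lasts 1/12 s, in which the tool goes at most 41.7 mm and 7.16 degrees, less where a joint would pass 70% of its speed; a pose out of reach is approached as far as the arm can. A call is refused whole if a number of a shift passes 0.0417 or a number of a turn 0.125, either way. A call with a gripper value outside its range is refused whole. The fingers move at their own pace and stop on an object; "newtons" is the grip in N (left out, the last holds). Time passes only in rows, so rows that do not move let the fingers close. It gives the time, the measured TCP pose, the force, the opening and the grip force at its end, in the units of the state.
- observe(): the state, without advancing time (a new reading comes with each control period).
- viewer.grab_frame(name): name is "side" or "top" or "wrist"; returns a dict with "image" (400x640x3 uint8, blue, green, red), "camera_matrix" (3x3 intrinsics, pixels), "rvec" (rotation vector, rad) and "tvec" (3), from world to camera coordinates, as OpenCV has them; the wrist camera has in their place "mount" (4x4, takes a point from camera to tool coordinates, whose origin is the TCP and whose axes are the flange's). Camera axes: x right, y down, z forward; pixel columns grow to the right and rows downward; lengths in mm; the calibration is good to about 2 mm. A picture is of the moment at which its call begins: read the wrist's pose just before it. There is no depth.
- job.job_done(): hands the job in; it is judged then, once.
The state is a dict: "t": time; "qpos": joint angles; "joint_velocities": joint speeds; "joint_efforts": joint torques, N m; "tool_pos": TCP position; "ee_rot": TCP orientation; "force": force on the tool from outside, world axes, zero at the start; "moment": the same for the moment, N m; "width": finger opening in mm; "gripper_force": force on a finger pad.
Only numpy, scipy, OpenCV 4.12 (cv2) and the standard library are available. Lean on these libraries where they do the work, as an engineer would, in place of code of your own. Each camera call takes 0.05 s, during which the arm holds its last target. There are 200 camera calls.

## Working session

There is one attempt and no reset: what is moved stays moved. The work goes in short steps, Python scripts to look and compute and a tool call to move; the robot and the scene stay as the last step left them, time stands still between calls to the robot, and variables do not carry over. Pictures are saved under pics/ and viewed, at most 10 in all, crops included, and the job is handed in when it is done.

Besides the shell and the picture viewer there is one more tool, called as name(argument=value, ...) on one line, values as JSON. play_rows: Moves the arm, as the interface text tells. Its arguments: {"type":"object","properties":{"targets":{"type":"string"},"newtons":{"type":"number"}},"required":["targets"]}

```bash
mkdir -p pics
cat > h.py <<'E'
import numpy as np, cv2
from scipy.spatial.transform import Rotation as R
from rig import observe, viewer, job
def cam(name):
    s=observe(); f=viewer.grab_frame(name); K=np.array(f['camera_matrix'])
    if name=='wrist':
        T=np.eye(4); T[:3,:3]=R.from_euler('xyz',s['ee_rot']).as_matrix(); T[:3,3]=s['tool_pos']
        M=T@np.array(f['mount']); Rc=M[:3,:3]; c=M[:3,3]
    else:
        Rw=cv2.Rodrigues(np.array(f['rvec'],float))[0]; Rc=Rw.T; c=-Rc@np.array(f['tvec'],float).ravel()
    return f['image'],K,Rc,c
def ray(C,uv):
    im,K,Rc,c=C; d=Rc@np.linalg.inv(K)@np.array([uv[0],uv[1],1.]); return c,d/np.linalg.norm(d)
def onz(C,uv,z):
    c,d=ray(C,uv); return c+d*(z-c[2])/d[2]
def proj(C,p):
    im,K,Rc,c=C; q=K@Rc.T@(np.array(p,float)-c); return q[:2]/q[2]
def tri(C1,u1,C2,u2):
    a,d=ray(C1,u1); b,e=ray(C2,u2)
    t=np.linalg.lstsq(np.c_[d,-e],b-a,rcond=None)[0]; p=a+d*t[0]; q=b+e*t[1]
    return (p+q)/2,np.linalg.norm(p-q)
E
python3 - <<'E'
from h import *
import pickle
for n in('side','top'):
    C=cam(n); cv2.imwrite(f'pics/{n}0.png',C[0]); pickle.dump(C,open(n+'.pkl','wb')); print(n,C[1].tolist(),C[3],C[2][:,2])
s=observe();print(s)
E
```

```text
side [[519.5239602400239, 0.0, 321.5880331710069], [0.0, 519.5239602400239, 198.78374419816922], [0.0, 0.0, 1.0]] [  486.93900363 -1034.15776066  1315.41117677] [ 0.05676726  0.65410638 -0.7542694 ]
top [[410.88188724920354, 0.0, 316.3467471020535], [0.0, 410.88188724920354, 196.53121938502332], [0.0, 0.0, 1.0]] [ 338.85445728   -7.07594522 1180.17925368] [ 0.19371839  0.01009893 -0.9810052 ]
{'t': 0.1, 'qpos': array([ 1.19999507e+00,  8.73993135e-02,  1.75235402e-01,  1.65978313e+00,
       -2.72705451e-05,  1.57081093e+00]), 'joint_velocities': array([-0.00110158, -0.00267815,  0.00151276,  0.0009947 ,  0.00131583,
        0.00024552]), 'joint_efforts': array([ 4.96841676e-04, -5.21561337e+01,  4.65655267e+01,  1.60675828e-02,
        4.93019991e-05, -2.62252547e-05]), 'tool_pos': array([199.24589695, 512.46338479, 252.66841434]), 'ee_rot': array([-3.14044194e+00,  2.72873302e-05,  2.77077683e+00]), 'force': array([ 0.31580462, -0.56812933, -1.06977101]), 'moment': array([ 0.01296224, -0.04992824, -0.05674417]), 'gripper_force': 0.0, 'width': 85.10331075145152}
```

View pics/side0.png

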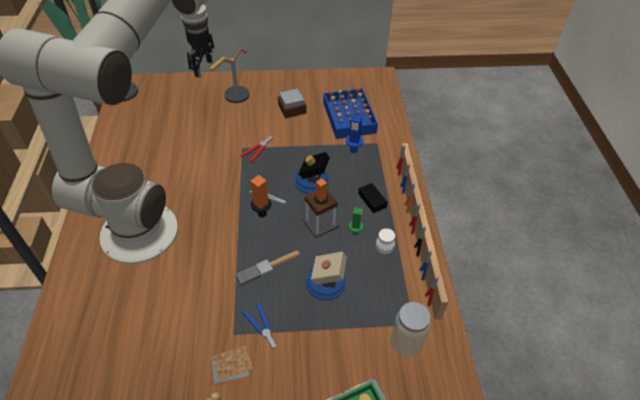

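View pics/top0.png

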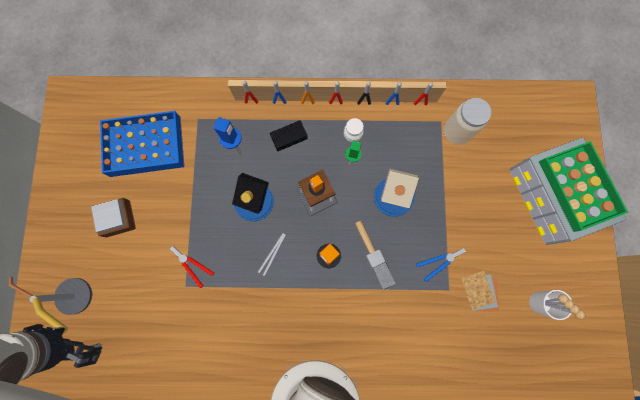

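The brown holder with the small orange pen is at top (317,183) and side (321,188). The larger orange look-alike is at top (329,254). The black block with the brass button is at top (246,197), and the cream block with the copper button is at top (400,190). I'll get coarse positions first.

Run:
```python
from h import *
import pickle
S=pickle.load(open('side.pkl','rb'));T=pickle.load(open('top.pkl','rb'))
for n,C in(('side',S),('top',T)):
    h=cv2.cvtColor(C[0],cv2.COLOR_BGR2HSV); m=cv2.inRange(h,(3,150,120),(20,255,255))
    nn,l,st,ce=cv2.connectedComponentsWithStats(m)
    for i in range(1,nn):
        if st[i,4]>30 : print(n,st[i],ce[i].round(1))
print('pen top~',onz(T,(317,182),196), 'holder')
for nm,a,b in(('brass',(246,197),(310,161)),('copper',(400,190),(326,265)),('pentop',(317,182),(321,183)),('big',(330,253),(259,182)),('flux',(354,126),(387,234)),('green',(354,150),(358,210)),('bluepen',(223,127),(355,122))):
    print(nm,tri(T,a,S,b))
```

```text
side [251 175  15  12 111] [257.9 180.8]
side [316 179  10   8  51] [320.8 182.4]
top [   15    76   619   324 93822] [323.3 267.3]
top [309 175  14  17 150] [316.4 182.7]
top [322 183  11  12  44] [327.4 189.1]
top [319 244  21  21 226] [329.3 253.2]
top [ 10 290  44  43 764] [ 24.7 314. ]
pen top~ [569.63436954   1.89715659 196.        ] holder
brass (array([551.06425877, 194.25606921,  92.80551823]), np.float64(1.6283322293840161))
copper (array([ 574.05084484, -221.4052684 ,   93.9303567 ]), np.float64(0.603002043109972))
pentop (array([572.50677561,   2.21480225, 190.71430693]), np.float64(3.2239247548489876))
big (array([395.15663645, -29.84394556, 240.32010115]), np.float64(2.0155470566921285))
flux (array([ 767.81386159, -100.75754885,   63.50787441]), np.float64(2.4628629307893677))
green (array([668.2441386 , -90.82244021, 168.69172185]), np.float64(13.454434359188891))
bluepen (array([699.50625906, 234.80710632, 221.60438912]), np.float64(1.646816966061863))
```

```bash
cat >> h.py <<'E'
def go(p,rot=None):
    "tool-axis shift (mm) to p from here, then turn (rad) to rot (done after shift)"
    s=observe(); A=R.from_euler('xyz',s['ee_rot']); d=A.inv().apply(np.array(p)-s['tool_pos'])
    w=np.zeros(3) if rot is None else (A.inv()*rot).as_rotvec()
    print('t',round(s['t'],2),'shift',d.round(1),'rows',round(np.linalg.norm(d)/41.7,1),'turn',w.round(4),'rows',round(np.linalg.norm(w)/.12,1))
E
python3 - <<'E'
from h import *
print(np.array(viewer.grab_frame('wrist')['mount']).round(3))
go([440,190,400],R.from_euler('xyz',[np.pi,0,np.pi/2]))
E
```

```text
[[ 1.00000e-03 -9.48000e-01 -3.18000e-01  8.29170e+01]
 [ 1.00000e+00  1.00000e-03 -0.00000e+00  1.03900e+00]
 [ 0.00000e+00 -3.18000e-01  9.48000e-01 -1.21087e+02]
 [ 0.00000e+00  0.00000e+00  0.00000e+00  1.00000e+00]]
t 0.15 shift [-341.2 -213.5 -147. ] rows 10.3 turn [-9.0000e-04  6.0000e-04  1.2001e+00] rows 10.0
```

Run:
```python
from h import *
go([430,90,420])
```

```text
t 0.15 shift [-368.2 -310.3 -166.9] rows 12.2 turn [0. 0. 0.] rows 0.0
```

play_rows(targets="-0.027 -0.022 -0.02 0 0 0 1;-0.027 -0.022 -0.02 0 0 0 1;-0.027 -0.022 -0.02 0 0 0 1;-0.027 -0.022 -0.02 0 0 0 1;-0.027 -0.022 -0.02 0 0 0 1;-0.027 -0.022 -0.02 0 0 0 1;-0.027 -0.022 -0.015 0 0 0 1")

```text
t: 0.73
tool_pos: [320.0, 299.0, 389.8]
ee_rot: [3.141, 0.001, 2.771]
force: [-0.8, 0.8, 2.0]
width: 85.4
gripper_force: 0.0
```

play_rows(targets="-0.027 -0.022 -0.01 0 0 0 1;-0.027 -0.022 -0.01 0 0 0 1;-0.027 -0.022 -0.01 0 0 0 1;-0.027 -0.022 0 0 0 0 1;-0.027 -0.022 0 0 0 0 1;-0.027 -0.022 0 0 0 0 1;-0.027 -0.022 0 0 0 0 1;0 0 0 0 0 0 1")

```text
t: 1.4
tool_pos: [442.1, 84.5, 417.3]
ee_rot: [-3.14, -0.0, 2.766]
force: [0.3, -0.4, -0.9]
width: 85.4
gripper_force: 0.0
```

Run:
```python
from h import *
import pickle
C=cam('wrist'); pickle.dump(C,open('w1.pkl','wb')); cv2.imwrite('pics/w1.png',C[0]); s=observe(); print(s['t'],s['tool_pos'],s['ee_rot'],s['qpos'],C[1][0,0])
go([500,-60,370])
```

```text
1.45 [441.08034391  86.2503872  417.54289845] [-3.14063872e+00 -1.00980802e-03  2.76624027e+00] [ 1.93258996e-01 -2.10117376e-02  3.99699978e-01  1.99287261e+00
 -2.60085661e-04  5.68611075e-01] 334.67172930063595
t 1.45 shift [-108.5 -114.4   47.5] rows 3.9 turn [0. 0. 0.] rows 0.0
```

View pics/w1.png

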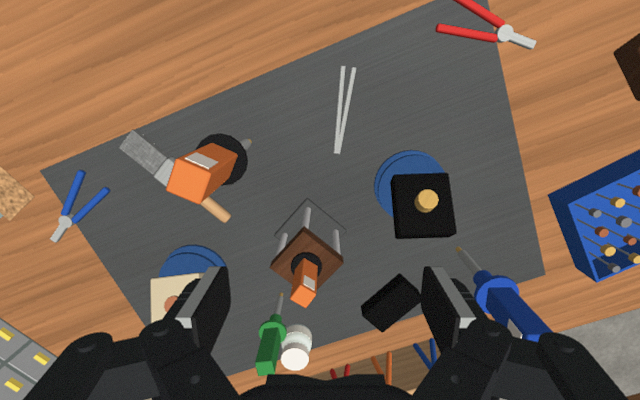

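The wrist view shows the pen handle's top at about (303,294), its plate around (307,262), the brass button at (427,201) and the copper button hidden behind a finger. I'll take a second place.

play_rows(targets="-0.008 -0.033 0.012 0 0 0.094 1;-0.008 -0.033 0.012 0 0 0.094 1;-0.008 -0.033 0.012 0 0 0.094 1;-0.008 -0.033 0.012 0 0 0.094 1;0 0 0 0 0 0 1;0 0 0 0 0 0 1")

```text
t: 1.95
tool_pos: [402.6, -41.9, 370.2]
ee_rot: [3.141, -0.0, 2.393]
force: [-1.0, 0.7, -0.4]
width: 85.4
gripper_force: 0.0
```

Run:
```python
from h import *
import pickle
C=cam('wrist'); pickle.dump(C,open('w2.pkl','wb')); cv2.imwrite('pics/w2.png',C[0]); s=observe(); print(s['t'],s['tool_pos'],s['ee_rot'],s['qpos'])
```

```text
2.0 [403.18662744 -41.11794207 370.5398896 ] [3.14100776e+00 1.37984349e-04 2.39498363e+00] [-1.01880598e-01 -1.75165633e-01  1.58808995e-01  1.90430916e+00
  3.84560547e-04  6.44728476e-01]
```

View pics/w2.png

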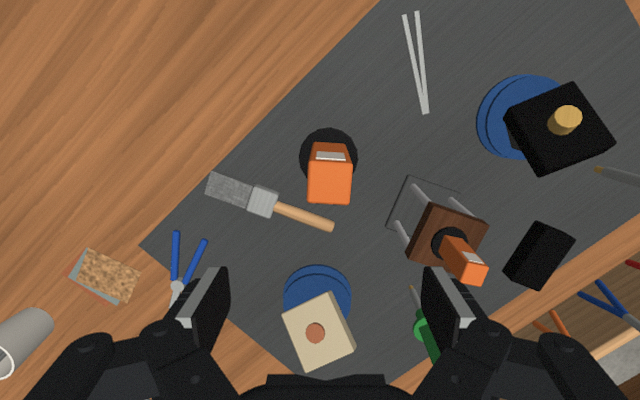

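Run:
```python
from h import *
import pickle
w1,w2,T=[pickle.load(open(f'{n}.pkl','rb'))[0] for n in('w1','w2','top')]
def crop(im,x,y,w,h,s,g=1):
    c=cv2.resize(im[y:y+h,x:x+w],None,fx=s,fy=s,interpolation=cv2.INTER_CUBIC)
    return (255*(c/255.)**g).astype(np.uint8)
a=crop(w1,380,160,100,75,4,.45);b=crop(w2,500,75,120,90,400/120,.45)
c=crop(w2,270,280,100,75,4);d=crop(w2,395,195,100,75,4,.7)
f=lambda i:cv2.resize(i,(400,300))
cv2.imwrite('pics/crops.png',np.vstack([np.hstack([f(a),f(b)]),np.hstack([f(c),f(d)])]))
```

```text
(no output)
```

View pics/crops.png

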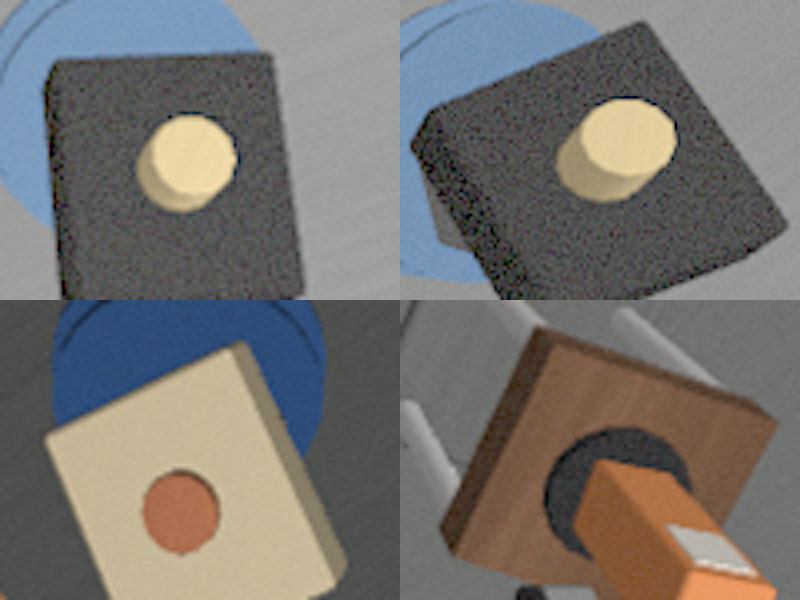

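Crops show: brass face corners w1 (394.3,175),(448,173.5),(455.8,233.3) and w2 (510.8,107.1),(573.8,81),(616.1,142.5). The brass top's centre is w1 (428.5,198.8), w2 (568.4,115.8). Cream corners in w2 are (281.8,314.3),(328.8,291),(353.8,350), with copper at (315.3,333).

Run:
```python
from h import *
import pickle
A,B,T=[pickle.load(open(f'{n}.pkl','rb')) for n in('w1','w2','top')]
P={}
for k,u,v in(('nm',(394.25,175),(510.8,107.1)),('np',(448,173.5),(573.8,81)),('fp',(455.75,233.25),(616.1,142.5)),('btn',(428.5,198.75),(568.4,115.8))):
    P[k],e=tri(A,u,B,v); print(k,P[k].round(1),round(e,1))
x=P['fp']-P['np'];y=P['np']-P['nm'];n=np.cross(x,y);n/=np.linalg.norm(n)
print('len',np.linalg.norm(x),np.linalg.norm(y),'n',n,'tilt',np.degrees(np.arccos(n[2])),'yaw',np.degrees(np.arctan2(-n[1],-n[0])),'edge yaw',np.degrees(np.arctan2(-y[0],y[1])),'centre',(P['fp']+P['nm'])/2)
for nm,C in(('w1',A),('w2',B)):
    h=cv2.cvtColor(C[0],cv2.COLOR_BGR2HSV); m=cv2.inRange(h,(5,150,60),(20,255,255))
    x0,y0,x1,y1=(270,240,340,312) if nm=='w1' else (425,215,495,290)
    z=np.zeros_like(m); z[y0:y1,x0:x1]=m[y0:y1,x0:x1]
    c=max(cv2.findContours(z,0,2)[0],key=cv2.contourArea); print(nm,cv2.approxPolyDP(c,2,True).reshape(-1,2).tolist())
cr=[cv2.resize(C[0][y:y+90,x:x+90],(450,450),interpolation=cv2.INTER_CUBIC) for C,x,y in((A,260,225),(B,410,205))]
cv2.imwrite('pics/pen.png',cv2.resize(np.hstack(cr),(800,400)))
```

```text
nm [508.  164.4  75.4] 0.2
np [535.5 237.4  70.1] 0.4
fp [602.1 213.  119.7] 1.1
btn [545.6 193.7 109.7] 0.2
len 86.58209738914793 78.20577055742885 n [-0.51612627  0.25492791  0.8176952 ] tilt 35.14526484020692 yaw -26.2859396959891 edge yaw -20.703393150376147 centre [555.05014347 188.67432578  97.54651927]
w1 [[303, 258], [294, 272], [290, 298], [305, 307], [315, 295], [317, 266]]
w2 [[444, 235], [438, 251], [450, 269], [448, 270], [451, 270], [460, 282], [480, 286], [488, 267], [485, 264], [469, 262], [461, 250], [475, 253], [462, 238]]
```

View pics/pen.png

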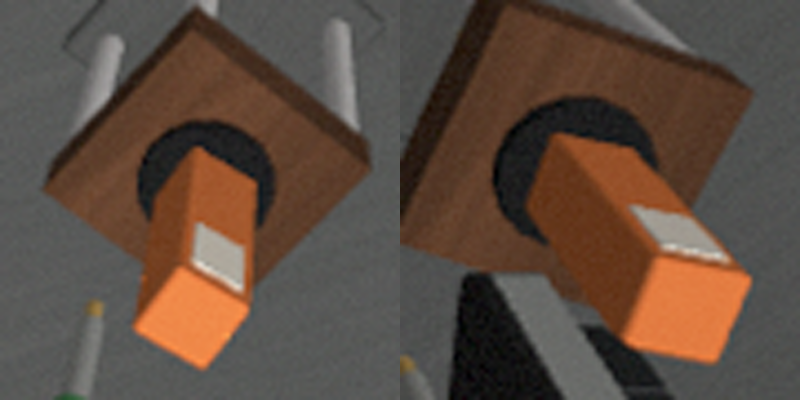

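play_rows(targets="-0.025 0.025 -0.004 0 0 -0.12 1;-0.025 0.025 -0.004 0 0 -0.12 1;-0.02 0.025 -0.004 0 0 -0.12 1;-0.01 0.03 -0.004 0 0 -0.12 1;0 0 0 0 0 -0.12 1;0 0 0 0 0 -0.12 1;0 0 0 0 0 0 1")

```text
t: 2.58
tool_pos: [524.8, 4.1, 386.0]
ee_rot: [3.141, -0.001, 3.125]
force: [-0.2, 0.0, 0.7]
width: 85.4
gripper_force: 0.0
```

play_rows(targets="0.025 -0.032 0 0 0 0 1;0.025 -0.032 0 0 0 0 1;0.025 -0.032 0 0 0 0 1;0.025 -0.032 0 0 0 0 1;0.025 -0.032 0 0 0 0 1;0 -0.008 0 0 0 0 1;0 0 0 0 0 0 1;0 0 0 0 0 0 1")

```text
t: 3.25
tool_pos: [394.8, -162.5, 386.6]
ee_rot: [3.141, 0.001, 3.112]
force: [0.8, 0.7, -0.7]
width: 85.1
gripper_force: 0.0
```

Run:
```python
from h import *
import pickle
A,B=[pickle.load(open(f'{n}.pkl','rb')) for n in('w1','w2')]
C=cam('wrist'); pickle.dump(C,open('w3.pkl','wb')); s=observe(); print(s['t'],s['tool_pos'],s['ee_rot'])
Q=[]
for u,v in(((300.5,284.6),(467.4,262.4)),((316.2,295.2),(489,267.8)),((306.1,308.2),(481.1,286.4)),((290.1,298.8),(459.7,282.2)),((304.3,227.7),(434.1,206.1)),((342.8,262.8),(488.8,225.3))):
    p,e=tri(A,u,B,v); Q.append(p); print(p.round(1),round(e,1))
print('pen top',np.mean(Q[:4],0))
for i in range(4): d=Q[(i+1)%4]-Q[i]; print(np.linalg.norm(d),np.degrees(np.arctan2(d[1],d[0]))%90)
d=Q[5]-Q[4];print('plate',np.degrees(np.arctan2(d[1],d[0]))%90)
# copper
h=cv2.cvtColor(C[0],cv2.COLOR_BGR2HSV)
uv=proj(C,(574,-221,94));print('pred',uv)
x,y=(uv-75).astype(int); x=max(x,0);y=max(y,0)
cv2.imwrite('pics/cream3.png',cv2.resize(C[0][y:y+140,x:x+180],None,fx=4,fy=4,interpolation=cv2.INTER_CUBIC));print(x,y)
```

```text
3.3 [ 395.04041234 -162.11530511  386.41742057] [3.14133314e+00 4.06029884e-04 3.11371982e+00]
[558.5   7.9 193.7] 0.2
[578.1  20.2 194.4] 0.4
[590.3   2.1 194.8] 0.5
[571.5 -11.  194.4] 0.1
[524.   21.7 115.5] 5.2
[588.9  53.9 119.7] 0.3
pen top [574.61119296   4.78399821 194.32819224]
23.12046635328543 31.922457328327816
21.835717112348796 34.02944568405741
22.919350393677444 34.777667572701915
22.99070324808515 34.4837956163944
plate 26.353232102478792
pred [286.8532628 284.5678481]
211 209
```

View pics/cream3.png

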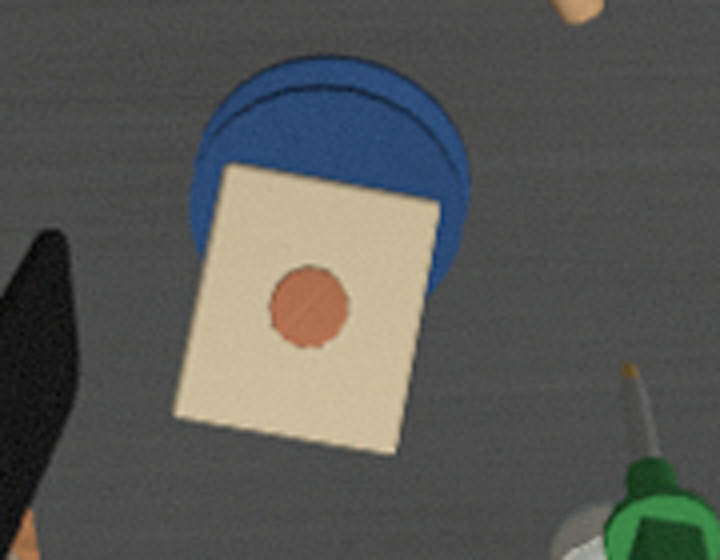

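The cream face corners in w3 are (268.5,249.8),(321,260),(310,322.5),(254.8,312.8) and copper is at (288.5,285.8). Next: compute copper pose and the approach to the pen.

Run:
```python
from h import *
import pickle
C,B=[pickle.load(open(f'{n}.pkl','rb')) for n in('w3','w2')]
P={}
for k,u,v in(('nm',(268.5,249.75),(281.75,314.25)),('np',(321,260),(328.75,291)),('fp',(310,322.5),(353.75,350)),('btn',(288.5,285.75),(315.25,333))):
    P[k],e=tri(C,u,B,v); print(k,P[k].round(1),round(e,1))
x=P['fp']-P['np'];y=P['np']-P['nm'];n=np.cross(x,y);n/=np.linalg.norm(n)
print('len',np.linalg.norm(x),np.linalg.norm(y),'n',n,'tilt',np.degrees(np.arccos(n[2])),'edge yaw',np.degrees(np.arctan2(-y[0],y[1])),np.degrees(np.arctan2(x[1],x[0])),'centre',(P['fp']+P['nm'])/2)
go([574,4.5,270],R.from_euler('xyz',[np.pi,0,3.735]))
```

```text
nm [ 529.2 -246.7   73.9] 1.2
np [ 551.3 -172.    66.6] 0.3
fp [ 620.8 -189.   116.7] 1.4
btn [ 572.3 -217.9  100.3] 0.5
len 87.42499389150926 78.28997758134537 n [-0.52960887  0.23640204  0.81463398] tilt 35.44881310414215 edge yaw -16.490984753807716 -13.77139182132976 centre [ 575.01005989 -217.89414978   95.28747297]
t 3.3 shift [-174.2  171.5  116.5] rows 6.5 turn [ 1.000e-04  5.000e-04 -6.213e-01] rows 5.2
```

play_rows(targets="-0.025 0.0245 0.01 0 0 0 1;-0.025 0.0245 0.01 0 0 0 1;-0.025 0.0245 0.01 0 0 0 1;-0.025 0.0245 0.018 0 0 0 1;-0.025 0.0245 0.018 0 0 0 1;-0.025 0.0245 0.025 0 0 0 1;-0.024 0.0245 0.0255 0 0 0 1")

```text
t: 3.88
tool_pos: [573.1, 6.3, 270.0]
ee_rot: [3.141, 0.0, 3.116]
force: [0.9, -0.3, -0.2]
width: 85.8
gripper_force: 0.0
```

play_rows(targets="0 0 0 0 0 -0.104 1;0 0 0 0 0 -0.104 1;0 0 0 0 0 -0.104 1;0 0 0 0 0 -0.104 1;0 0 0 0 0 -0.104 1;0 0 0 0 0 -0.101 1;0 0 0 0 0 0 1;0 0 0 0 0 0 1")

```text
t: 4.55
tool_pos: [571.8, 4.1, 270.8]
ee_rot: [3.141, -0.0, -2.549]
force: [-0.6, -0.5, 0.6]
width: 85.3
gripper_force: 0.0
```

Run:
```python
from h import *
import pickle
C=cam('wrist'); pickle.dump(C,open('w4.pkl','wb')); s=observe(); print(s['t'],s['tool_pos'],s['ee_rot'],s['force'])
cv2.imwrite('pics/w4.png',C[0])
h=cv2.cvtColor(C[0],cv2.COLOR_BGR2HSV); m=cv2.inRange(h,(5,150,200),(20,255,255))
c=max(cv2.findContours(m,0,2)[0],key=cv2.contourArea); print(cv2.contourArea(c),cv2.approxPolyDP(c,3,True).reshape(-1,2).tolist())
r=cv2.minAreaRect(c);print(r); print('top',onz(C,r[0],196),'pred px',proj(C,(574,4.5,196)))
b=[onz(C,p,196) for p in cv2.boxPoints(r)]
for i in range(4): d=b[(i+1)%4]-b[i]; print(np.linalg.norm(d),np.degrees(np.arctan2(d[1],d[0]))%90)
```

```text
4.6 [571.75681616   3.83339308 270.87658175] [ 3.14122114e+00 -3.35454210e-04 -2.54975218e+00] [-0.16636051  0.25078018  0.76860098]
1125.0 [[340, 211], [305, 211], [306, 243], [340, 242]]
((322.0, 226.5), (33.0, 36.0), 90.0)
top [572.52638207   4.05734109 196.        ] pred px [321.28711425 228.64198918]
22.409539689839306 33.9876766854475
22.595364657867503 34.7912944610216
23.180985717583003 33.98847702150374
22.598037770526584 32.83514668705581
```

View pics/w4.png

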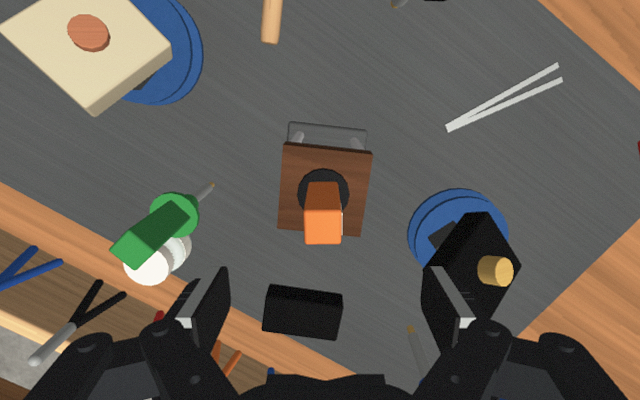

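The pen top is at (322,227), axis at (572.5, 4.1), and the tool is aligned with it. I'll descend and grip.

play_rows(targets="0 0 0.028 0 0 0 1;0 0 0.028 0 0 0 1;0 0 0.028 0 0 0 1;0 0 0.019 0 0 0 1;0 0 0 0 0 0 1;0 0 0 0 0 0 1")

```text
t: 5.1
tool_pos: [571.1, 2.9, 167.8]
ee_rot: [3.141, -0.001, -2.549]
force: [0.1, -0.1, 0.5]
width: 85.3
gripper_force: 0.0
```

play_rows(targets="0 0 0 0 0 0 -1;0 0 0 0 0 0 -1;0 0 0 0 0 0 -1;0 0 0 0 0 0 -1;0 0 0 0 0 0 -1;0 0 0 0 0 0 -1;0 0 0 0 0 0 -1;0 0 0 0 0 0 -1", newtons=60)

```text
t: 5.77
tool_pos: [571.8, 2.4, 168.9]
ee_rot: [-3.141, 0.001, -2.548]
force: [0.4, -0.2, 6.3]
width: 23.4
gripper_force: 59.3
```

play_rows(targets="0 0 -0.01 0 0 0 -1;0 0 -0.03 0 0 0 -1;0 0 -0.035 0 0 0 -1;0 0 -0.035 0 0 0 -1;0 0 -0.03 0 0 0 -1;0 0 0 0 0 0 -1;0 0 0 0 0 0 -1")

```text
t: 6.35
tool_pos: [572.0, 2.5, 310.2]
ee_rot: [-3.14, 0.002, -2.547]
force: [0.6, 0.5, -1.5]
width: 23.1
gripper_force: 59.3
```

```bash
cat >> h.py <<'E'
def nvec(tilt,yaw): t,y=np.radians([tilt,yaw]); return np.array([-np.sin(t)*np.cos(y),-np.sin(t)*np.sin(y),np.cos(t)])
def align(n):
    A=R.from_euler('xyz',observe()['ee_rot']); z=A.as_matrix()[:,2]; v=np.cross(z,-n); s=np.linalg.norm(v)
    return R.from_rotvec(v/s*np.arctan2(s,-z@n))*A
E
python3 - <<'E'
from h import *
n=nvec(35,-20.5); P=np.array([545.6,193.7,109.7]); print(n,observe()['force'],observe()['tool_pos'],observe()['width'])
go(P+n*181,align(n))
C=cam('wrist');cv2.imwrite('pics/w5.png',C[0])
E
```

```text
[-0.5372531   0.2008707   0.81915204] [ 0.56717602  0.48391751 -1.51365604] [572.03032872   2.51413934 310.15996311] 23.103825759691315
t 6.35 shift [-24.8 257.9  51.8] rows 6.3 turn [ 0.4959 -0.352  -0.    ] rows 5.1
```

View pics/w5.png

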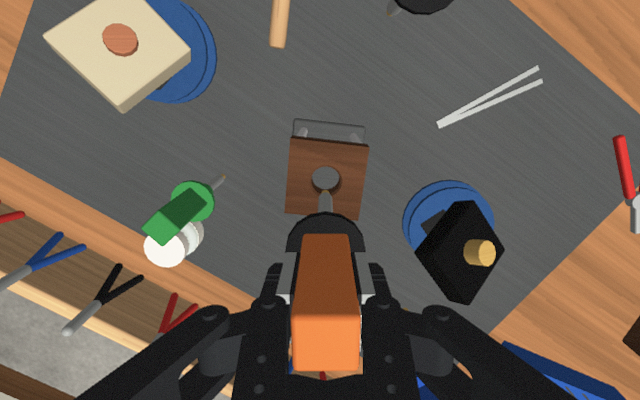

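The pen is held straight, with its tip at about (325,192), and the empty hole is at (325,178). I'll move over to the brass block.

play_rows(targets="-0.0035 0.025 0 0 0 0 -1;-0.0035 0.037 0 0 0 0 -1;-0.0035 0.037 0 0 0 0 -1;-0.0035 0.037 0 0 0 0 -1;-0.0035 0.037 0 0 0 0 -1;-0.0035 0.037 0 0 0 0 -1;-0.003 0.033 0 0 0 0 -1;-0.001 0.015 0 0 0 0 -1")

```text
t: 7.07
tool_pos: [445.5, 232.7, 306.6]
ee_rot: [3.14, -0.003, -2.545]
force: [-0.4, -0.7, -0.7]
width: 23.2
gripper_force: 59.5
```

play_rows(targets="0 0 0 0.083 -0.0587 0 -1;0 0 0 0.083 -0.0587 0 -1;0 0 0 0.083 -0.0587 0 -1;0 0 0 0.083 -0.0587 0 -1;0 0 0 0.083 -0.0587 0 -1;0 0 0 0.081 -0.0585 0 -1;0 0 0 0 0 0 -1;0 0 0 0 0 0 -1")

```text
t: 7.73
tool_pos: [446.5, 230.5, 306.4]
ee_rot: [-2.627, 0.333, -2.456]
force: [-0.7, 0.5, -0.4]
width: 23.0
gripper_force: 59.4
```

Run:
```python
from h import *
n=nvec(35,-20.5); P=np.array([545.6,193.7,109.7]); s=observe(); print(s['force'],s['tool_pos'],s['qpos'])
go(P+n*161,align(n))
im=cv2.imread('pics/w5.png')
```

```text
[-0.72653901  0.54428683 -0.3566823 ] [446.5058414  230.46631833 306.36760088] [ 0.74564817 -0.32761501 -0.1980689   1.3998059  -0.5329291   0.06574615]
t 7.73 shift [14.6 21.3 60.9] rows 1.6 turn [ 0.0044 -0.0046  0.    ] rows 0.1
```

play_rows(targets="0.0073 0.0106 0.01 0.0022 -0.0023 0 -1;0.0073 0.0106 0.02 0.0022 -0.0023 0 -1;0 0 0.02 0 0 0 -1;0 0 0.011 0 0 0 -1;0 0 0 0 0 0 -1;0 0 0 0 0 0 -1;0 0 0 0 0 0 -1")

```text
t: 8.32
tool_pos: [461.4, 225.7, 244.3]
ee_rot: [-2.621, 0.341, -2.456]
force: [-1.1, 0.1, -1.4]
width: 23.2
gripper_force: 59.4
```

Run:
```python
from h import *
n=nvec(35,-20.5); P=np.array([545.6,193.7,109.7]); 
C=cam('wrist'); s=observe(); print(s['t'],s['force'],s['tool_pos'])
go(P+n*161,align(n))
A=R.from_euler('xyz',s['ee_rot'])
print('tip px',proj(C,s['tool_pos']+A.apply([0,0,151])),'btn px',proj(C,P))
x,y=proj(C,P).astype(int)
cv2.imwrite('pics/w6.png',cv2.resize(C[0][max(y-75,0):y+75,x-100:x+100],None,fx=4,fy=4,interpolation=cv2.INTER_CUBIC));print(x-100,max(y-75,0))
```

```text
8.3667 [ 0.09325396  0.36033356 -0.77734479] [461.34946393 225.86640449 244.58990388]
t 8.37 shift [2.5 2.5 1.2] rows 0.1 turn [-0.0021  0.0025 -0.    ] rows 0.0
tip px [323.83166924 190.79857447] btn px [327.10293954 183.9303449 ]
227 108
```

View pics/w6.png

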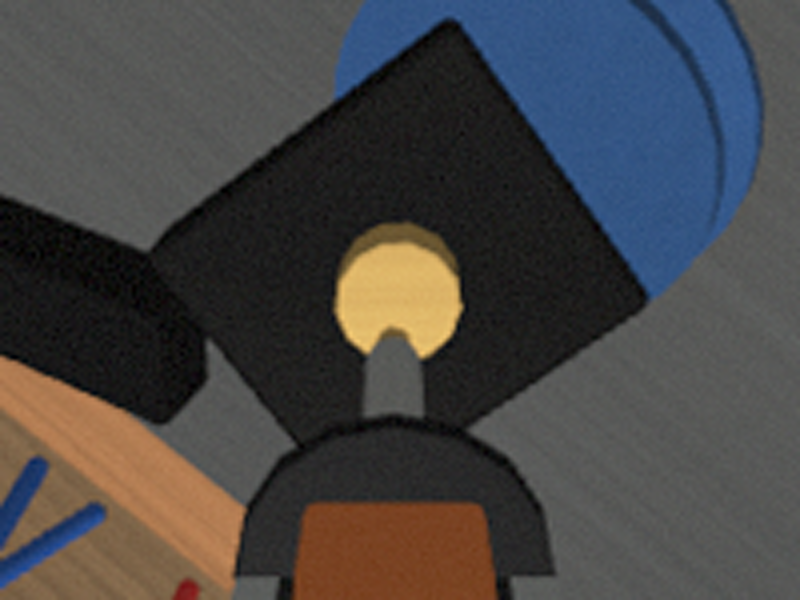

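The tip shows at crop (394,332), i.e. px (325.5,191), and the brass top's centre at (326.5,183.2); both agree with prediction. I'll apply the small lateral correction and take a force baseline.

play_rows(targets="0.0025 0.0025 0 -0.002 0.0025 0 -1;0 0 0.003 0 0 0 -1;0 0 0 0 0 0 -1;0 0 0 0 0 0 -1;0 0 0 0 0 0 -1")

```text
t: 8.78
tool_pos: [459.7, 225.6, 239.2]
ee_rot: [-2.622, 0.339, -2.456]
force: [0.7, 0.0, -1.6]
width: 23.5
gripper_force: 59.4
```

```bash
cat >> h.py <<'E'
def feel(n,k=8):
    f=[]
    for i in range(k): viewer.grab_frame('side'); s=observe(); f.append(np.r_[s['force'],s['tool_pos']])
    f=np.array(f); m=f.mean(0); fn=f[:,:3]@n
    print('t',round(s['t'],2),'fn',fn.mean().round(2),'sd',fn.std().round(2),'f',m[:3].round(2),'tcp',m[3:].round(1))
    return m
E
cat > fb.py <<'E'
from h import *
import sys
n,P=(nvec(35,-20.5),np.array([545.6,193.7,109.7])) if sys.argv[1]=='b' else (nvec(30,-15),np.array([572.4,-217.6,100.]))
m=feel(n,int(sys.argv[2]))
d=m[3:]-P; print('height of tip over est. button',d@n-151,'lateral',(d-(d@n)*n).round(1))
A=R.from_euler('xyz',observe()['ee_rot']).as_matrix(); print('ang err',np.degrees(np.arccos(-A[:,2]@n)))
E
python3 fb.py b 8
```

```text
t 9.18 fn -1.37 sd 0.38 f [-0.01 -0.01 -1.68] tcp [459.8 225.6 239.2]
height of tip over est. button 7.566791028377537 lateral [-0.6  0.1 -0.4]
ang err 0.04265027366935793
```

play_rows(targets="0 0 0.0015 0 0 0 -1;0 0 0.0015 0 0 0 -1;0 0 0.001 0 0 0 -1;0 0 0.001 0 0 0 -1;0 0 0.001 0 0 0 -1;0 0 0.001 0 0 0 -1;0 0 0 0 0 0 -1")

```text
t: 9.77
tool_pos: [463.6, 224.1, 233.3]
ee_rot: [-2.622, 0.339, -2.456]
force: [-0.2, 0.5, 0.1]
width: 23.3
gripper_force: 59.5
```

```bash
python3 fb.py b 6
```

```text
t 10.07 fn 0.56 sd 0.24 f [-1.26  0.24 -0.2 ] tcp [463.5 224.2 233.5]
height of tip over est. button 0.6028699218664144 lateral [-0.6  0.  -0.4]
ang err 0.041434283766318795
```

play_rows(targets="0 0 0.0008 0 0 0 -1;0 0 0.0008 0 0 0 -1;0 0 0.0008 0 0 0 -1;0 0 0.0008 0 0 0 -1;0 0 0 0 0 0 -1;0 0 0 0 0 0 -1")

```text
t: 10.57
tool_pos: [465.3, 223.6, 230.8]
ee_rot: [-2.622, 0.339, -2.456]
force: [-2.6, 0.2, 1.4]
width: 23.3
gripper_force: 59.8
```

```bash
python3 fb.py b 8
```

```text
t 10.97 fn 2.72 sd 0.61 f [-1.95  0.83  1.84] tcp [465.3 223.6 230.8]
height of tip over est. button -2.624868971748839 lateral [-0.6  0.1 -0.4]
ang err 0.044408887879972776
```

Net force is about 4.1 N. I'll hold and then retract.

play_rows(targets="0 0 0 0 0 0 -1;0 0 0 0 0 0 -1;0 0 0 0 0 0 -1;0 0 0 0 0 0 -1;0 0 0 0 0 0 -1;0 0 0 0 0 0 -1;0 0 0 0 0 0 -1;0 0 0 0 0 0 -1")

```text
t: 11.63
tool_pos: [465.3, 223.6, 230.7]
ee_rot: [-2.622, 0.339, -2.456]
force: [-1.8, 1.1, 1.7]
width: 23.1
gripper_force: 59.8
```

play_rows(targets="0 0 0 0 0 0 -1;0 0 0 0 0 0 -1;0 0 0 0 0 0 -1;0 0 0 0 0 0 -1;0 0 0 0 0 0 -1;0 0 0 0 0 0 -1;0 0 0 0 0 0 -1;0 0 0 0 0 0 -1")

```text
t: 12.3
tool_pos: [465.3, 223.5, 230.7]
ee_rot: [-2.622, 0.339, -2.456]
force: [-2.1, 0.8, 1.7]
width: 23.2
gripper_force: 59.8
```

play_rows(targets="0 0 -0.003 0 0 0 -1;0 0 -0.01 0 0 0 -1;0 0 -0.02 0 0 0 -1;0 0 -0.03 0 0 0 -1;0 0 -0.03 0 0 0 -1;0 0 0 0 0 0 -1;0 0 0 0 0 0 -1")

```text
t: 12.88
tool_pos: [414.9, 243.1, 308.7]
ee_rot: [-2.623, 0.341, -2.455]
force: [0.1, 0.3, -1.2]
width: 23.6
gripper_force: 59.7
```

Run:
```python
from h import *
n=nvec(30,-15); P=np.array([572.4,-217.6,100.]);s=observe();print(s['tool_pos'],s['qpos'])
go(P+n*230,align(n)); go([475,-195,305])
A=R.from_euler('xyz',s['ee_rot']); up=R.from_euler('xyz',[np.pi,0,-2.7]); go(s['tool_pos'],align(np.array([0,0,1.])))
```

```text
[414.94024796 243.11467332 308.67225406] [ 0.82470546 -0.34886379 -0.20822858  1.44922415 -0.55994963  0.15358007]
t 12.88 shift [ 226.8 -349.9  118.6] rows 10.4 turn [-0.1004  0.0152 -0.    ] rows 0.8
t 12.88 shift [ 219.2 -364.   122.7] rows 10.6 turn [0. 0. 0.] rows 0.0
t 12.88 shift [0. 0. 0.] rows 0.0 turn [-0.4978  0.3565  0.    ] rows 5.1
```

Run:
```python
from h import *
n=nvec(30,-15); P=np.array([572.4,-217.6,100.])
s=observe();go(s['tool_pos']+[0,0,45]); q=P+n*230; print(q)
A=R.from_euler('xyz',s['ee_rot']);print(A.inv().apply([q[0]-s['tool_pos'][0],q[1]-s['tool_pos'][1],0]))
```

```text
t 12.88 shift [-15.1 -21.  -36.8] rows 1.1 turn [0. 0. 0.] rows 0.0
[ 461.31852998 -187.83580981  299.18584287]
[ 223.67538407 -354.32604317  110.86767629]
```

play_rows(targets="-0.0075 -0.0105 -0.0184 0 0 0 -1;-0.0075 -0.0105 -0.0184 0 0 0 -1;0.0186 -0.0295 0.00924 0 0 0 -1;0.0186 -0.0295 0.00924 0 0 0 -1;0.0186 -0.0295 0.00924 0 0 0 -1;0.0186 -0.0295 0.00924 0 0 0 -1;0.0186 -0.0295 0.00924 0 0 0 -1;0.0186 -0.0295 0.00924 0 0 0 -1")

```text
t: 13.55
tool_pos: [437.9, 25.4, 351.2]
ee_rot: [-2.622, 0.338, -2.456]
force: [0.7, -1.1, -1.4]
width: 23.5
gripper_force: 59.5
```

play_rows(targets="0.0186 -0.0295 0.00924 0 0 0 -1;0.0186 -0.0295 0.00924 0 0 0 -1;0.0186 -0.0295 0.00924 0 0 0 -1;0.0186 -0.0295 0.00924 0 0 0 -1;0.0186 -0.0295 0.00924 0 0 0 -1;0.0186 -0.0295 0.00924 -0.1 0.015 0 -1;0 0 0 0 0 0 -1;0 0 0 0 0 0 -1")

```text
t: 14.22
tool_pos: [461.0, -192.6, 348.5]
ee_rot: [-2.732, 0.322, -2.474]
force: [0.1, -0.0, -1.2]
width: 23.3
gripper_force: 60.1
```

Run:
```python
from h import *
n=nvec(30,-15); P=np.array([572.4,-217.6,100.]); s=observe(); print(s['tool_pos'],s['qpos'])
go(P+n*171,align(n))
```

```text
[ 461.02127549 -192.55697593  348.49053803] [-0.43809954 -0.47128057 -0.20960872  1.3233465   0.08070469 -1.0174821 ]
t 14.22 shift [ 12.   22.1 101.4] rows 2.5 turn [ 0.0028 -0.0101 -0.    ] rows 0.1
```

play_rows(targets="0.006 0.011 0.005 0.0028 -0.01 0 -1;0.006 0.011 0.016 0 0 0 -1;0 0 0.03 0 0 0 -1;0 0 0.03 0 0 0 -1;0 0 0.02 0 0 0 -1;0 0 0 0 0 0 -1;0 0 0 0 0 0 -1")

```text
t: 14.8
tool_pos: [491.1, -189.4, 252.5]
ee_rot: [-2.722, 0.334, -2.458]
force: [-0.8, -0.4, -0.8]
width: 23.6
gripper_force: 59.9
```

```bash
python3 fb.py c 6
python3 - <<'E'
from h import *
n=nvec(30,-15); P=np.array([572.4,-217.6,100.]); s=observe(); go(P+n*161,align(n))
C=cam('wrist'); h=cv2.cvtColor(C[0],cv2.COLOR_BGR2HSV); A=R.from_euler('xyz',s['ee_rot'])
print('tip px',proj(C,s['tool_pos']+A.apply([0,0,151])),'btn px',proj(C,P))
x,y=proj(C,P).astype(int)
m=cv2.inRange(h,(2,90,60),(14,190,255)); z=np.zeros_like(m); z[y-35:y+35,x-35:x+35]=m[y-35:y+35,x-35:x+35]
c=max(cv2.findContours(z,0,2)[0],key=cv2.contourArea);print(cv2.contourArea(c),cv2.minEnclosingCircle(c),cv2.boundingRect(c))
E
```

```text
t 15.1 fn -0.9 sd 0.21 f [-0.28 -0.18 -1.17] tcp [ 491.6 -190.4  255. ]
height of tip over est. button 25.7590601319979 lateral [4.6 4.3 1.9]
ang err 0.5975925952777463
t 15.1 shift [ 6.4 -0.3 15.4] rows 0.4 turn [-0.0059  0.0086  0.    ] rows 0.1
tip px [323.73056786 190.45024371] btn px [324.60159604 174.37518647]
661.0 ((324.08935546875, 172.19961547851562), 15.084221839904785) (310, 158, 30, 30)
```

play_rows(targets="0.0035 0 0.005 -0.003 0.0043 0 -1;0.0035 0 0.007 -0.003 0.0043 0 -1;0 0 0.003 0 0 0 -1;0 0 0 0 0 0 -1;0 0 0 0 0 0 -1;0 0 0 0 0 0 -1")

```text
t: 15.65
tool_pos: [493.7, -197.0, 237.8]
ee_rot: [-2.728, 0.327, -2.463]
force: [0.5, -0.4, -1.2]
width: 23.4
gripper_force: 60.0
```

```bash
python3 fb.py c 6
python3 - <<'E'
from h import *
n=nvec(30,-15); P=np.array([572.4,-217.6,100.]); s=observe(); go(P+n*161,align(n))
C=cam('wrist'); h=cv2.cvtColor(C[0],cv2.COLOR_BGR2HSV); A=R.from_euler('xyz',s['ee_rot'])
print('tip px',proj(C,s['tool_pos']+A.apply([0,0,151])),'btn px',proj(C,P))
x,y=proj(C,P).astype(int)
m=cv2.inRange(h,(2,90,60),(14,190,255)); z=np.zeros_like(m); z[y-35:y+35,x-35:x+35]=m[y-35:y+35,x-35:x+35]
c=max(cv2.findContours(z,0,2)[0],key=cv2.contourArea);print(cv2.contourArea(c),cv2.boundingRect(c))
E
```

```text
t 15.95 fn -1.08 sd 0.44 f [-0.15 -0.07 -1.33] tcp [ 493.7 -196.9  238.1]
height of tip over est. button 9.235846706799776 lateral [-1.3 -0.  -0.7]
ang err 0.1123653336350734
t 15.95 shift [-1.2 -0.9 -0.8] rows 0.0 turn [ 0.0017 -0.001   0.    ] rows 0.0
tip px [323.72452505 190.46450582] btn px [322.46657915 188.92243172]
590.5 (307, 172, 31, 30)
```

play_rows(targets="-0.0012 -0.0009 0.001 0 0 0 -1;0 0 0.0015 0 0 0 -1;0 0 0.0015 0 0 0 -1;0 0 0.0015 0 0 0 -1;0 0 0.001 0 0 0 -1;0 0 0.001 0 0 0 -1;0 0 0.001 0 0 0 -1;0 0 0 0 0 0 -1")

```text
t: 16.67
tool_pos: [499.1, -198.0, 231.1]
ee_rot: [-2.728, 0.327, -2.463]
force: [-0.9, -0.3, -1.0]
width: 23.4
gripper_force: 60.3
```

```bash
python3 fb.py c 6
```

```text
t 16.97 fn 0.12 sd 0.31 f [-1.08 -0.01 -0.46] tcp [ 499.1 -198.   231.3]
height of tip over est. button 0.654038803754986 lateral [-0.1 -0.  -0. ]
ang err 0.12743281943162277
```

play_rows(targets="0 0 0.0008 0 0 0 -1;0 0 0.0008 0 0 0 -1;0 0 0.0008 0 0 0 -1;0 0 0.0008 0 0 0 -1;0 0 0 0 0 0 -1;0 0 0 0 0 0 -1")

```text
t: 17.47
tool_pos: [500.7, -198.4, 228.5]
ee_rot: [-2.728, 0.327, -2.463]
force: [-2.2, 0.6, 0.9]
width: 23.0
gripper_force: 60.6
```

```bash
python3 fb.py c 6
```

```text
t 17.77 fn 2.46 sd 0.17 f [-2.49  1.26  1.26] tcp [ 500.6 -198.4  228.5]
height of tip over est. button -2.5513459120965933 lateral [-0.1 -0.  -0. ]
ang err 0.12090553890283078
```

play_rows(targets="0 0 0.0005 0 0 0 -1;0 0 0 0 0 0 -1;0 0 0 0 0 0 -1;0 0 0 0 0 0 -1;0 0 0 0 0 0 -1;0 0 0 0 0 0 -1;0 0 0 0 0 0 -1;0 0 0 0 0 0 -1")

```text
t: 18.43
tool_pos: [500.9, -198.5, 228.0]
ee_rot: [-2.728, 0.327, -2.463]
force: [-2.5, 1.1, 3.0]
width: 23.6
gripper_force: 60.7
```

play_rows(targets="0 0 0 0 0 0 -1;0 0 0 0 0 0 -1;0 0 0 0 0 0 -1;0 0 0 0 0 0 -1;0 0 0 0 0 0 -1;0 0 0 0 0 0 -1;0 0 0 0 0 0 -1;0 0 0 0 0 0 -1")

```text
t: 19.1
tool_pos: [500.9, -198.5, 228.0]
ee_rot: [-2.728, 0.327, -2.463]
force: [-2.5, 1.0, 2.5]
width: 23.1
gripper_force: 60.7
```

```bash
python3 fb.py c 10
```

```text
t 19.6 fn 3.02 sd 0.49 f [-2.3   0.71  2.1 ] tcp [ 500.9 -198.5  228. ]
height of tip over est. button -3.1333722045123977 lateral [-0.1 -0.  -0.1]
ang err 0.1319299706786975
```

play_rows(targets="0 0 -0.003 0 0 0 -1;0 0 -0.01 0 0 0 -1;0 0 -0.02 0 0 0 -1;0 0 -0.03 0 0 0 -1;0 0 -0.03 0 0 0 -1;0 0 -0.01 0 0 0 -1;0 0 0 0 0 0 -1")

```text
t: 20.18
tool_pos: [451.2, -185.4, 320.8]
ee_rot: [-2.723, 0.329, -2.461]
force: [0.7, -0.3, -0.8]
width: 23.3
gripper_force: 60.4
```

Run:
```python
from h import *
s=observe(); print(s['tool_pos'],s['qpos'])
go([571.8,2.5,330],R.from_euler('xyz',[np.pi,0,-2.549]))
A=R.from_euler('xyz',s['ee_rot']);print(A.inv().apply([0,0,40]))
```

```text
[ 451.201339   -185.37385484  320.83485724] [-0.43668742 -0.52957101 -0.3046012   1.27598725  0.08700398 -1.02314717]
t 20.18 shift [-203.5   88.5   26.1] rows 5.4 turn [-0.4002  0.3418  0.0166] rows 4.4
[-12.92018687 -15.39116994 -34.58584478]
```

Both presses held. Next, set the pen upright and return it over the holder.

play_rows(targets="0 0 -0.01 -0.08 0.0684 0.0033 -1;0 0 0 -0.08 0.0684 0.0033 -1;0 0 0 -0.08 0.0684 0.0033 -1;0 0 0 -0.08 0.0684 0.0033 -1;0 0 0 -0.08 0.0684 0.0034 -1;0 0 0 0 0 0 -1;0 0 0 0 0 0 -1")

```text
t: 20.77
tool_pos: [448.1, -184.4, 322.2]
ee_rot: [3.133, -0.005, -2.548]
force: [-0.4, 0.1, -0.6]
width: 23.2
gripper_force: 60.1
```

Run:
```python
from h import *
go([571.8,2.5,325],R.from_euler('xyz',[np.pi,0,-2.549]))
```

```text
t 20.77 shift [-207.    85.8   -3.2] rows 5.4 turn [ 0.0084 -0.0054  0.0007] rows 0.1
```

play_rows(targets="-0.028 0.0115 -0.0003 0.0084 -0.0054 0 -1;-0.035 0.0145 -0.0003 0 0 0 -1;-0.035 0.0145 -0.0003 0 0 0 -1;-0.035 0.0145 -0.0003 0 0 0 -1;-0.035 0.0145 -0.0003 0 0 0 -1;-0.029 0.012 -0.0003 0 0 0 -1;-0.01 0.0043 0 0 0 0 -1;0 0 0 0 0 0 -1")

```text
t: 21.43
tool_pos: [570.5, 4.9, 328.2]
ee_rot: [-3.136, 0.006, -2.546]
force: [-0.4, 0.3, -1.1]
width: 23.2
gripper_force: 60.2
```

play_rows(targets="0 0 0 0 0 0 -1;0 0 0 0 0 0 -1")

```text
t: 21.6
tool_pos: [569.3, 2.0, 328.8]
ee_rot: [-3.136, 0.004, -2.549]
force: [-0.2, 0.1, -1.8]
width: 23.6
gripper_force: 60.2
```

Run:
```python
from h import *
feel(np.array([0,0,1.]),4)
go([571.8,2.4,290],R.from_euler('xyz',[np.pi,0,-2.549]))
print(observe()['ee_rot'])
# check hole centre in w5 & pen tip
C=cam('wrist'); s=observe(); A=R.from_euler('xyz',s['ee_rot']); print('tip px',proj(C,s['tool_pos']+A.apply([0,0,151])),'hole px',proj(C,(572.3,3.5,120)))
cv2.imwrite('pics/w7.png',C[0])
x,y=[int(round(v)) for v in proj(C,(572.3,3.5,120))]
g=cv2.cvtColor(C[0],cv2.COLOR_BGR2HSV)
m=((g[...,1]<90)).astype(np.uint8)*255
w=m[y-22:y+6,x-24:x+24]; 
for r in w[::1]: print(''.join('#' if v else '.' for v in r))
print(x-24,y-22)
```

```text
t 21.8 fn -1.42 sd 0.4 f [-0.05 -0.06 -1.42] tcp [569.6   1.7 328.7]
t 21.8 shift [-1.9 -0.5 38.5] rows 0.9 turn [-0.005   0.0035 -0.0013] rows 0.1
[-3.13660841  0.00350672 -2.55024568]
tip px [323.55121841 191.17817717] hole px [324.76394807 176.91019328]
................................................
................................................
................................................
................................................
................................................
................................................
................................................
................................................
................................................
.......................####.....................
...................###########..................
.................###############................
...............###################..............
...............####################.............
..............######################............
.............#######################............
............#########################...........
............#########################...........
............##########################..........
...........###########################..........
...........###########################..........
............##########################..........
............##########################..........
............#########################...........
............#########################...........
.............#######################............
..............######################............
...............####################.............
301 155
```

The hole's measured centre is about (325,175.5), within 1–2 mm of the prediction. I'll align and go down.

play_rows(targets="-0.0023 -0.0003 0.005 -0.005 0.0035 -0.001 -1;0 0 0.015 0 0 0 -1;0 0 0.015 0 0 0 -1;0 0 0 0 0 0 -1;0 0 0 0 0 0 -1;0 0 0 0 0 0 -1")

```text
t: 22.35
tool_pos: [572.3, 3.8, 293.5]
ee_rot: [3.141, -0.001, -2.548]
force: [0.2, 0.9, -1.1]
width: 23.3
gripper_force: 60.1
```

Run:
```python
from h import *
feel(np.array([0,0,1.]),4)
go([571.7,2.8,169],R.from_euler('xyz',[np.pi,0,-2.549]))
```

```text
t 22.55 fn -1.96 sd 0.3 f [ 0.19  0.07 -1.96] tcp [572.5   3.9 293.8]
t 22.55 shift [  1.3  -0.5 124.7] rows 3.0 turn [0.0001 0.0001 0.0012] rows 0.0
```

play_rows(targets="0.0013 -0.0005 0.01 0 0 0 -1;0 0 0.015 0 0 0 -1;0 0 0.015 0 0 0 -1;0 0 0.015 0 0 0 -1;0 0 0.015 0 0 0 -1;0 0 0 0 0 0 -1;0 0 0 0 0 0 -1")

```text
t: 23.13
tool_pos: [571.2, 2.8, 222.9]
ee_rot: [3.14, -0.002, -2.548]
force: [-1.1, -0.2, -1.6]
width: 23.2
gripper_force: 60.1
```

Run:
```python
from h import *
feel(np.array([0,0,1.]),4)
go([571.7,2.8,169],R.from_euler('xyz',[np.pi,0,-2.549]))
```

```text
t 23.33 fn -0.89 sd 0.39 f [-0.21  0.03 -0.89] tcp [571.7   2.8 224.2]
t 23.33 shift [ 0.1  0.2 55.3] rows 1.3 turn [-0.0003  0.0007  0.0012] rows 0.0
```

play_rows(targets="0 0 0.012 0 0 0 -1;0 0 0.012 0 0 0 -1;0 0 0.012 0 0 0 -1;0 0 0.01 0 0 0 -1;0 0 0.005 0 0 0 -1;0 0 0.002 0 0 0 -1;0 0 0 0 0 0 -1;0 0 0 0 0 0 -1")

```text
t: 24.0
tool_pos: [571.6, 2.7, 170.5]
ee_rot: [3.141, -0.0, -2.548]
force: [0.5, -0.1, -0.8]
width: 23.1
gripper_force: 60.1
```

Run:
```python
from h import *
feel(np.array([0,0,1.]),5)
```

```text
t 24.25 fn -1.16 sd 0.48 f [ 0.48  0.27 -1.16] tcp [571.6   2.8 170.5]
```

play_rows(targets="0 0 0.0008 0 0 0 -1;0 0 0.0008 0 0 0 -1;0 0 0 0 0 0 -1;0 0 0 0 0 0 -1")

```text
t: 24.58
tool_pos: [571.5, 2.7, 168.9]
ee_rot: [3.141, -0.0, -2.548]
force: [-1.4, -0.7, 4.9]
width: 23.4
gripper_force: 60.7
```

Run:
```python
from h import *
feel(np.array([0,0,1.]),5)
```

```text
t 24.83 fn 5.91 sd 0.35 f [-1.33 -0.71  5.91] tcp [571.5   2.7 169. ]
```

The collar is down on the plate (6 N up). I'll open, let it settle, and retreat straight up.

play_rows(targets="0 0 0 0 0 0 -0.3;0 0 0 0 0 0 -0.1;0 0 0 0 0 0 0.2;0 0 0 0 0 0 0.6;0 0 0 0 0 0 1;0 0 0 0 0 0 1;0 0 0 0 0 0 1;0 0 0 0 0 0 1")

```text
t: 25.5
tool_pos: [571.4, 2.8, 168.3]
ee_rot: [3.141, -0.001, -2.548]
force: [-0.1, -0.5, 0.5]
width: 85.5
gripper_force: 0.0
```

play_rows(targets="0 0 0 0 0 0 1;0 0 -0.01 0 0 0 1;0 0 -0.03 0 0 0 1;0 0 -0.03 0 0 0 1;0 0 -0.03 0 0 0 1;0 0 -0.02 0 0 0 1;0 0 0 0 0 0 1;0 0 0 0 0 0 1")

```text
t: 26.17
tool_pos: [572.0, 2.8, 290.1]
ee_rot: [-3.141, 0.002, -2.548]
force: [0.4, 0.6, -1.0]
width: 85.4
gripper_force: 0.0
```

Run:
```python
from h import *
C=cam('wrist'); s=observe(); print(s['t'],s['tool_pos'],s['force'],s['width'])
h=cv2.cvtColor(C[0],cv2.COLOR_BGR2HSV); m=cv2.inRange(h,(5,150,200),(20,255,255))
c=max(cv2.findContours(m,0,2)[0],key=cv2.contourArea); r=cv2.minAreaRect(c)
print(cv2.contourArea(c),r,onz(C,r[0],196))
D=cam('side'); p=proj(D,(572,3,160)); h=cv2.cvtColor(D[0],cv2.COLOR_BGR2HSV); m=cv2.inRange(h,(3,150,120),(20,255,255))
n,l,st,ce=cv2.connectedComponentsWithStats(m); print([(st[i].tolist(),ce[i].round(1)) for i in range(1,n) if st[i,4]>30])
```

```text
26.2167 [571.6432684    2.76358968 288.6153101 ] [-0.04529809  0.37146125 -0.89911086] 85.40556713419458
957.5 ((326.0, 216.0), (30.0, 32.0), 90.0) [571.72976639   4.97899138 196.        ]
[([251, 175, 15, 12, 111], array([257.9, 180.8])), ([316, 179, 10, 8, 52], array([320.6, 182.3]))]
```

```bash
python3 -c "
from rig import job; print(job.job_done())"
```

```text
the job is handed in; nothing more can be done
None
```

I tested the brass button and then the copper one, holding each for over a second at about 4 N with the pen square to the face. The pen is back upright in its holder and released, and I handed the job in at about 26 s (no verdict was returned).

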